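# Stack the empty tote on the filled tote at the packing bench

### The arm

A 7-joint arm with a two-finger parallel gripper is mounted at the origin on the work surface. World frame = base frame: x ahead of the robot, y to its left, z up, the work surface at z = 0. Lengths are in mm, angles in rad, forces in N, time in s.
With the tool pointing down it reaches from about 400 to 875 mm from the base axis. Payload 4.4 kg.
Tool frame: the origin (TCP) lies midway between the tips of the shut fingers; the grasp point (between the pads) lies 19 mm behind it; z points along the fingers, y is the line along which they close (so a half turn about z gives the same grasp; the last joint's range is limited). The gripper opens to 85 mm and grips with 20 to 120 N. Pads are 22 mm wide; open, the fingers measure 114 mm over their backs; the gripper's body (76 mm by 85 mm) begins 54 mm behind the grasp point. The pads swing forward as they close: fully open they stand 13 mm farther back than shut.
Start: joints at [-1.177, 0.628, 0.038, 1.517, -0.027, 0.996, -0.02], TCP at [288.429, 582.517, 231.313] pointing down, gripper open.
Joint ranges: [-3.06, 3.06], [-0.37, 2.12], [-1.25, 1.32], [0.18, 2.47], [-1.1, 4.24], [0.23, 1.98], [-2.94, 2.94]. Speed limits (rad/s): [2.57, 2.57, 3.14, 3.14, 3.14, 3.14, 3.14].

### API

Orientations are given as [roll, pitch, yaw] about the fixed x, y, z axes, in that order (R = Rz(yaw) Ry(pitch) Rx(roll)).
In Python, from cell import ctrl gives the robot as it stands. The module is installed in compiled form; this text tells all that it offers.
- The arm moves only by the tool step_arm, never from a script. Its argument "commands" is one flat list of numbers, 7 for each row, row after row: the shift along the tool's x, y, z in cm, then the turn, a rotation vector about the tool's x, y, z in rad, then the opening, from 0 (shut) to 1 (fully open). A call has 1 to 10 rows; each row is the pose to reach, as a shift and turn from the pose commanded when the call began, along the tool's axes at that moment; what a row does not reach only later rows make up. A row lasts 1/10 s, in which the tool goes at most 50 mm and 8.59 degrees, less where a joint would pass 70% of its speed; a pose out of reach is approached as far as the arm can. A call with a gripper value outside its range is refused whole. The fingers move at their own pace and stop on an object; the grip force is fixed at half the most. Time passes only in rows, so rows that repeat a pose let the fingers close. It gives the time, the measured TCP pose, the force, the opening and the grip force at its end, in the units of the state.
- ctrl.read_state(): the state, without advancing time (a new reading comes with each control period).
- ctrl.get_image(name): name is "side" or "top"; returns a dict with "image" (384x512x3 uint8, red, green, blue), "range_z" (384x512 float32, mm along the optical axis (not along the pixel's ray), 0 where there is no reading), "vfov" (degrees; the focal length in pixels is half the picture's height over the tangent of half this angle, whatever the lens; pixels are square), "cx", "cy" (the principal point, pixels), "world_to_cam" (4x4, takes a point from world to camera coordinates). Camera axes: x right, y down, z forward; pixel columns grow to the right and rows downward; lengths in mm; the calibration is good to about 2 mm. A picture is of the moment at which its call begins.
- ctrl.finish_job(): hands the job in; it is judged then, once.
The state is a dict: "clock": time; "qpos": joint angles; "qd": joint speeds; "tau": joint torques, N m; "eef_pos": TCP position; "tool_rot": TCP orientation; "force": force on the tool from outside, world axes, zero at the start; "torque": the same for the moment, N m; "width": finger opening in mm; "gripper_force": force on a finger pad.
Only numpy, scipy, OpenCV 4.12 (cv2) and the standard library are available. Lean on these libraries where they do the work, as an engineer would, in place of code of your own. Each camera call takes 0.05 s, during which the arm holds its last target. There are 200 camera calls.

### The job

On the packing bench, pick up the long empty tote and stack it squarely on the tote filled with metal sleeves, turned end for end relative to that one (its low end over the other's high end) so that its feet stand on the rim instead of nesting down onto the sleeves. Set it down rather than drop it, let go of it, and leave the filled tote and the short tote where they stand.

Things in the scene. Friction and masses are not known exactly. Their poses are not given: they have to be found in the camera images.
- empty_tote: the tote to move: grey plastic, empty, 150 long (x), 66 wide (y), 60 high (mm), 0.2 kg. Origin: centre of underside, z up. Long walls carry flat rim bands, outer faces y +-33, 10 thick, z 40 to 60, x -75 to 45: grip across them at mid-length. Beyond x 45 the +x end is cut low (34); -x end full (60). Cross feet 12 wide, underside z 0, at x +54 and -26; slot 18 wide in each rim at x -26
- filled_tote: the tote to stack on, loose: same shape, size and axes as the empty one (low end +x), but holding three upright metal sleeves with tops at 48 mm; 0.7 kg. Origin: centre of underside. A tote on it turned half round stands on the rims, origin 60 mm above this one; same way round its feet drop in the slots and low end: it nests. Nothing guides it: beyond 10 mm sideways a foot slips off
- short_tote: a bystander, not to be used: same grey plastic and same width and height but only 100 mm long (x), empty, both ends full height. Origin: centre of the underside; z up
- empty_low_end (a point): middle of the empty tote's low end: 75 mm along its +x from its origin, 34 mm above its underside; shows which way round it is
Mind the look-alikes: they are no part of the job. Leave any turquoise look-alike of the empty_tote alone.

How it is judged:
By the outcome, as a careful person would: the job done as asked, in the order asked, and still so for the second after the job is handed in, with the robot touching nothing.
It also fails if it takes over 38 s, if anything falls off the work surface, if the arm or the gripper's body presses on something with over 40 N, if the wrist force passes 120 N, or if a joint passes its speed limit or range.

## Working session

There is one attempt and no reset: what is moved stays moved. The work goes in short steps, Python scripts to look and compute and a tool call to move; the robot and the scene stay as the last step left them, time stands still between calls to the robot, and variables do not carry over. Pictures are saved under pics/ and viewed, at most 10 in all, crops included, and the job is handed in when it is done.

Besides the shell and the picture viewer there is one more tool, called in YAML: its name, and indented under it one key for each argument. step_arm: Moves the arm, as the interface text tells. Its arguments: {"type":"object","properties":{"commands":{"type":"array"}},"required":["commands"]}

```bash
mkdir -p pics; cat > h.py <<'E'
import numpy as np, cv2
from cell import ctrl
def grab(n,save=None):
    d=ctrl.get_image(n)
    np.savez('/tmp/%s.npz'%n,**d)
    if save: cv2.imwrite('pics/'+save,d['image'][:,:,::-1])
    return d
def world(d):
    z=d['range_z'].astype(float);H,W=z.shape
    f=H/2/np.tan(np.radians(float(d['vfov']))/2)
    v,u=np.mgrid[:H,:W]
    p=np.stack([(u-d['cx'])/f*z,(v-d['cy'])/f*z,z,np.ones_like(z)],-1)
    w=p@np.linalg.inv(d['world_to_cam']).T
    w[z==0]=np.nan
    return w[...,:3]
E
python3 - <<'E'
from h import *
for n in('top','side'):
    d=grab(n,n+'1.png'); print(n,d['vfov'],d['cx'],d['cy'],np.linalg.inv(d['world_to_cam']).round(3).tolist())
print(ctrl.read_state())
E
```

```text
top 54.40689212859974 252.60234856920795 197.13760306991205 [[0.026, -0.986, 0.162, 362.644], [-1.0, -0.025, 0.009, -1.787], [-0.005, -0.162, -0.987, 807.596], [0.0, 0.0, 0.0, 1.0]]
side 51.66381363647262 259.2152061605724 195.05409863471272 [[0.998, -0.024, 0.05, 464.181], [-0.055, -0.595, 0.802, -773.759], [0.01, -0.803, -0.596, 634.105], [0.0, 0.0, 0.0, 1.0]]
{'clock': 0.1, 'qpos': array([-1.17679071,  0.62926061,  0.03844428,  1.51825365, -0.0270313 ,
        0.99629583, -0.01999411]), 'qd': array([ 0.00021469, -0.00182884, -0.00201572, -0.00241573, -0.00073227,
        0.00133239, -0.0009403 ]), 'tau': array([ 1.94104425e-03, -5.64540231e+01,  1.23000596e+00, -1.93976891e+01,
        1.11929473e-02,  5.39154091e-03,  1.06932029e-05]), 'eef_pos': array([288.17193945, 582.01356822, 230.48109366]), 'tool_rot': array([-3.13989267e+00, -9.37537464e-06,  2.68177659e+00]), 'force': array([ 0.43452009, -0.06921847,  1.37037375]), 'torque': array([ 0.07904446, -0.02028091, -0.01026859]), 'gripper_force': 0.0, 'width': 85.44877771183093}
```

View pics/top1.png

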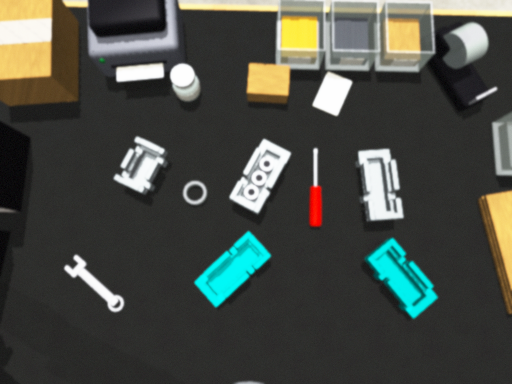

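View pics/side1.png

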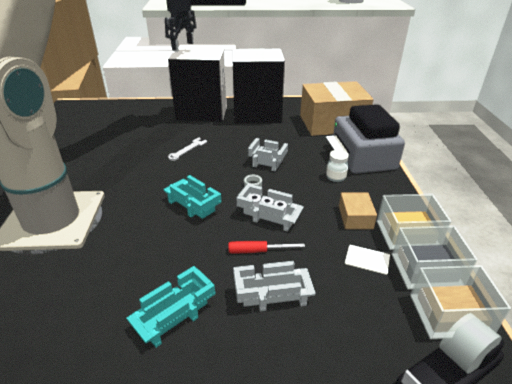

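The top view shows the empty grey tote at about (381,185), the filled tote at (261,176), the short tote at (141,165) and turquoise look-alikes at (232,268) and (402,278). Next I'll fit poses from the depth and view enlarged crops.

```bash
cat > fit.py <<'E'
from h import *
def fit(d,box,zr=(50,70)):
    w=world(d);u0,v0,u1,v1=box
    p=w[v0:v1,u0:u1].reshape(-1,3);p=p[np.isfinite(p[:,2])]
    r=p[(p[:,2]>zr[0])&(p[:,2]<zr[1])]
    a=p[(p[:,2]>zr[0]-30)&(p[:,2]<zr[1])]
    for n,q in(('rim',r),('all',a)):
        c,s,g=cv2.minAreaRect(q[:,:2].astype(np.float32))
        print(n,len(q),np.round(c,1),np.round(s,1),round(g,1),'medz',np.median(q[:,2]).round(1),'mean',q[:,:2].mean(0).round(1))
E
python3 - <<'E'
from fit import *
d=np.load('/tmp/top.npz')
for b in((350,140,412,230),(222,130,298,222),(105,125,175,200)): fit(d,b)
im=d['image'][:,:,::-1]
a=cv2.resize(im[135:235,345:420],None,fx=5,fy=5,interpolation=cv2.INTER_CUBIC)
b=cv2.resize(im[130:230,220:300],None,fx=5,fy=5,interpolation=cv2.INTER_CUBIC)
cv2.imwrite('pics/crop.png',np.hstack([a,b]))
E
```

```text
rim 739 [ 508.2 -258.7] [119.8  67.2] 5.3 medz 58.9 mean [ 500.7 -258.9]
all 1707 [ 523.2 -257.3] [150.1  67.2] 5.3 medz 43.3 mean [ 520.1 -258.8]
rim 653 [521.4  -2.8] [ 66.2 119. ] 63.2 medz 59.4 mean [513.2   1.2]
all 1947 [535.2  -9.7] [ 66.3 149.9] 63.2 medz 47.0 mean [531.   -7.2]
rim 600 [548.3 241.2] [ 66.  100.2] 66.2 medz 59.4 mean [548.  240.3]
all 1209 [548.4 241.5] [ 66.9 100.3] 66.3 medz 49.2 mean [549.1 240.6]
```

View pics/crop.png

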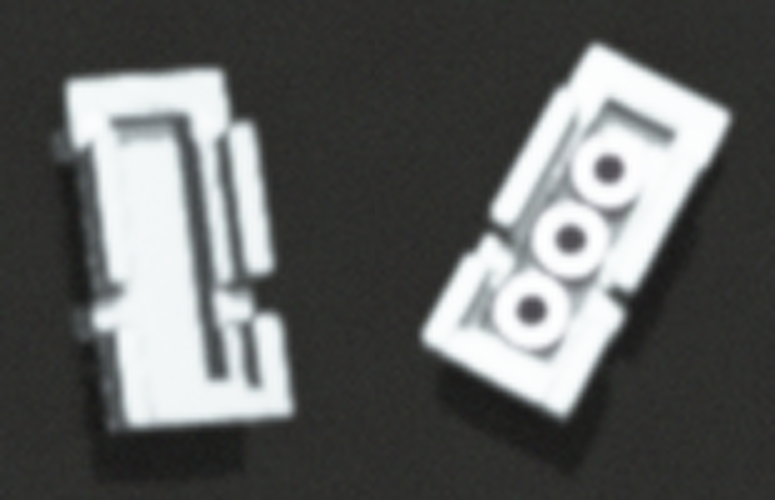

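The pose fits match the given sizes (rim 120x66, whole tote 150x66, rim height about 60):
- **Empty tote:** origin (523.2, -257.3), yaw +5.3°.
- **Filled tote:** origin (535.2, -9.7), yaw -26.8°.

In the crop both low ends are at the top, which agrees with these yaws. I'll grasp at tool yaw 5.3° and place at 153.2°.

```bash
cat > go.py <<'E'
import sys,numpy as np
from scipy.spatial.transform import Rotation as Ro
from cell import ctrl
# target x y z yaw(deg) -> final shift (cm), rotvec in present tool axes
s=ctrl.read_state();R=Ro.from_euler('xyz',s['tool_rot'])
x,y,z,w=map(float,sys.argv[1:5])
T=Ro.from_euler('xyz',[np.pi,0,np.radians(w)])
print('at',s['clock'],s['eef_pos'].round(1),np.degrees(s['tool_rot']).round(2),'F',s['force'].round(1),'w',round(s['width'],1),'g',round(s['gripper_force'],1),'q',s['qpos'].round(2))
print('shift cm',(R.inv().apply(np.array([x,y,z])-s['eef_pos'])/10).round(2),'rot',(R.inv()*T).as_rotvec().round(4))
E
python3 go.py 440 300 200 104
```

```text
at 0.1 [288.2 582.  230.5] [-179.9    -0.    153.65] F [ 0.4 -0.1  1.4] w 85.4 g 0.0 q [-1.18  0.63  0.04  1.52 -0.03  1.   -0.02]
shift cm [-26.12 -18.53   3.08] rot [-1.600e-03  7.000e-04  8.666e-01]
```

step_arm:
  commands: [-2.6,-1.85,0.3,0,0,0.087,1,-5.2,-3.7,0.6,0,0,0.173,1,-7.8,-5.55,0.9,0,0,0.26,1,-10.4,-7.4,1.2,0,0,0.347,1,-13,-9.25,1.5,0,0,0.433,1,-15.6,-11.1,1.8,0,0,0.52,1,-18.2,-12.95,2.1,0,0,0.607,1,-20.8,-14.8,2.4,0,0,0.693,1,-23.4,-16.65,2.7,0,0,0.78,1,-26,-18.5,3,0,0,0.867,1]

```text
clock: 1.1
eef_pos: [439.5, 300.1, 201.0]
tool_rot: [-3.141, 0.0, 1.811]
force: [-0.3, 1.0, 0.0]
width: 85.2
gripper_force: 0.0
```

```bash
python3 go.py 520 20 190 55
```

```text
at 1.1 [439.5 300.1 201. ] [-1.7997e+02  1.0000e-02  1.0378e+02] F [-0.3  1.   0. ] w 85.2 g 0.0 q [-0.84  0.51  0.27  1.88 -0.19  0.77 -0.22]
shift cm [-29.12   1.14   1.1 ] rot [-5.000e-04  4.000e-04  8.514e-01]
```

step_arm:
  commands: [-2.9,0.1,0.1,0,0,0.085,1,-5.8,0.2,0.2,0,0,0.17,1,-8.7,0.3,0.3,0,0,0.255,1,-11.6,0.45,0.4,0,0,0.34,1,-14.5,0.6,0.5,0,0,0.425,1,-17.4,0.7,0.6,0,0,0.51,1,-20.3,0.8,0.7,0,0,0.595,1,-23.2,0.9,0.8,0,0,0.68,1,-26.1,1,1,0,0,0.765,1,-29.1,1.1,1.1,0,0,0.85,1]

```text
clock: 2.1
eef_pos: [520.2, 20.7, 189.9]
tool_rot: [-3.141, 0.0, 0.962]
force: [-0.1, 0.5, 0.8]
width: 85.4
gripper_force: 0.0
```

```bash
python3 go.py 523.2 -257.3 140 5.3
```

```text
at 2.1 [520.2  20.7 189.9] [-1.7996e+02  2.0000e-02  5.5100e+01] F [-0.1  0.5  0.8] w 85.4 g 0.0 q [-0.42  0.55  0.49  1.93 -0.37  0.76 -0.33]
shift cm [-22.63  16.16   4.99] rot [-6.000e-04  6.000e-04  8.692e-01]
```

step_arm:
  commands: [-2.25,1.6,0.5,0,0,0.087,1,-4.5,3.2,1,0,0,0.174,1,-6.8,4.85,1.5,0,0,0.26,1,-9.05,6.45,2,0,0,0.348,1,-11.3,8.1,2.5,0,0,0.435,1,-13.6,9.7,3,0,0,0.52,1,-15.8,11.3,3.5,0,0,0.608,1,-18.1,12.9,4,0,0,0.695,1,-20.4,14.5,4.5,0,0,0.782,1,-22.6,16.15,5,0,0,0.869,1]

```text
clock: 3.1
eef_pos: [523.9, -257.0, 139.7]
tool_rot: [-3.141, 0.001, 0.092]
force: [-0.2, -1.1, 0.6]
width: 85.3
gripper_force: 0.0
```

```bash
python3 - <<'E'
from h import *
s=grab('side','side2.png'); grab('top','top2.png')
E
python3 -c "
import cv2
a=cv2.imread('pics/side2.png')[160:330,180:370];b=cv2.imread('pics/top2.png')[100:250,300:460]
cv2.imwrite('pics/c2.png',cv2.hconcat([cv2.resize(a,(400,358)),cv2.resize(b,(382,358))]))"
python3 go.py 523.2 -257.3 25 5.3
```

```text
at 3.2 [ 523.  -260.9  139.8] [1.7979e+02 9.0000e-02 5.1000e+00] F [-0.6 -0.6 -0.4] w 85.2 g 0.0 q [ 0.02  0.74  0.65  1.81 -0.6   0.8  -0.51]
shift cm [ 0.07 -0.4  11.47] rot [ 0.0037  0.0015 -0.0035]
```

View pics/c2.png

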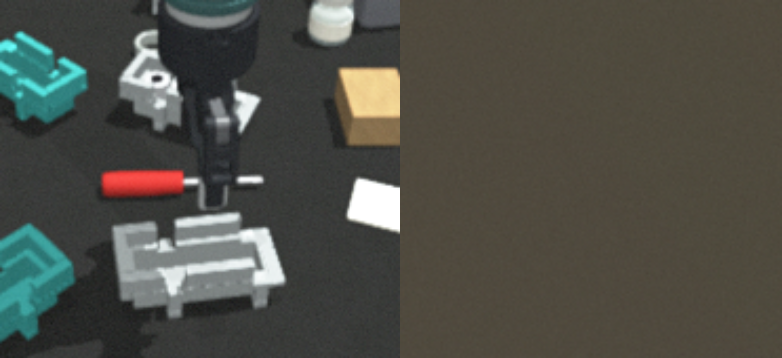

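The side view shows the open gripper over the empty tote and the arm blocking the top camera. I'll let the arm settle before reading the position.

step_arm:
  commands: [0,0,1,0,0,0,1,0,0,2,0,0,0,1,0,0,3,0,0,0,1,0,0,3,0,0,0,1,0,0,3,0,0,0,1,0,0,3,0,0,0,1]

```text
clock: 3.8
eef_pos: [524.6, -256.0, 110.6]
tool_rot: [3.141, -0.0, 0.096]
force: [-0.2, 0.4, 0.6]
width: 85.6
gripper_force: 0.0
```

```bash
python3 go.py 523.2 -257.3 25 5.3
python3 - <<'E'
from fit import *
d=grab('side'); w=world(d); print(d['image'].shape)
# side-view points of empty tote
m=(abs(w[...,0]-523)<95)&(abs(w[...,1]+257)<60)&(w[...,2]>52)&(w[...,2]<66)
q=w[m];print(m.sum(),cv2.minAreaRect(q[:,:2].astype('f4')))
m=(abs(w[...,0]-523)<95)&(abs(w[...,1]+257)<60)&(w[...,2]>25)&(w[...,2]<66)
q=w[m];print(m.sum(),cv2.minAreaRect(q[:,:2].astype('f4')))
m=(abs(w[...,0]-523)<60)&(abs(w[...,1]+257)<80)&(w[...,2]>95)&(w[...,2]<160)
q=w[m];print('finger',len(q),q.min(0),q.max(0))
E
```

```text
at 3.8 [ 524.6 -256.   110.6] [ 1.7998e+02 -2.0000e-02  5.5100e+00] F [-0.2  0.4  0.6] w 85.6 g 0.0 q [ 0.04  0.78  0.61  1.83 -0.64  0.74 -0.48]
shift cm [-0.15  0.11  8.56] rot [ 0.0003 -0.0004  0.0037]
(384, 512, 3)
657 ((511.64715576171875, -261.3792419433594), (119.6700668334961, 68.64743041992188), 5.197542190551758)
2008 ((526.886474609375, -259.9936218261719), (150.46865844726562, 68.94390106201172), 6.0292582511901855)
finger 179 [ 511.11948117 -314.15336148  122.1808079 ] [ 542.51487281 -208.23671635  159.70652995]
```

step_arm:
  commands: [0,0.1,1.5,0,0,0,1,0,0.1,3,0,0,0,1,0,0.1,4.5,0,0,0,1,0,0.1,6,0,0,0,1,0,0.1,7,0,0,0,1,0,0.1,8,0,0,0,1,0,0.1,8.5,0,0,0,1,0,0.1,8.5,0,0,0,1,0,0.1,8.5,0,0,0,1]

```text
clock: 4.75
eef_pos: [524.6, -257.4, 25.6]
tool_rot: [3.141, -0.0, 0.096]
force: [0.8, -0.1, -0.0]
width: 85.6
gripper_force: 0.0
```

step_arm:
  commands: [0,0,0,0,0,0,0.5,0,0,0,0,0,0,0,0,0,0,0,0,0,0,0,0,0,0,0,0,0,0,0,0,0,0,0,0,0,0,0,0,0,0,0,0,0,0,0,0,0,0,0,0,0,0,0,0,0]

```text
clock: 5.55
eef_pos: [525.0, -257.9, 26.4]
tool_rot: [3.14, -0.002, 0.096]
force: [0.2, 0.1, 6.5]
width: 65.2
gripper_force: 68.0
```

Gripped at a width of 65 mm. Lifting now.

step_arm:
  commands: [0,0,-0.5,0,0,0,0,0,0,-1.5,0,0,0,0,0,0,-3,0,0,0,0,0,0,-5,0,0,0,0,0,0,-7,0,0,0,0,0,0,-9,0,0,0,0,0,0,-11,0,0,0,0,0,0,-13,0,0,0,0,0,0,-14,0,0,0,0,0,0,-14.5,0,0,0,0]

```text
clock: 6.55
eef_pos: [524.8, -257.2, 171.8]
tool_rot: [3.141, -0.002, 0.096]
force: [-0.1, -0.8, -2.9]
width: 64.6
gripper_force: 67.3
```

```bash
python3 - <<'E'
from h import *
d=grab('side')
im=d['image'][150:330,180:400,::-1]
cv2.imwrite('pics/c3.png',cv2.resize(im,None,fx=2.5,fy=2.5))
w=world(d)
# held tote: outer side face and underside
m=(abs(w[...,0]-523)<110)&(abs(w[...,1]+257)<60)&(w[...,2]>110)&(w[...,2]<215)
q=w[m]; f=q[(q[:,1]<-280)]
print(len(f),f.min(0).round(1),f.max(0).round(1))
# rim near side: by x bins the max z 
for x in range(440,620,20):
    k=f[abs(f[:,0]-x)<10]
    if len(k):print(x,k[:,2].min().round(1),k[:,2].max().round(1),k[:,1].min().round(1))
E
python3 go.py 480 -135 200 80
```

```text
1328 [ 453.4 -305.5  143.1] [ 602.4 -280.   212.1]
460 149.8 205.7 -298.7
480 150.4 205.3 -296.7
500 143.1 205.0 -296.1
520 150.7 212.1 -305.5
540 177.6 207.1 -304.3
560 178.7 205.5 -289.4
580 143.5 205.2 -287.2
600 171.4 179.4 -285.6
at 6.6 [ 524.8 -257.2  171.7] [ 1.7997e+02 -9.0000e-02  5.5000e+00] F [ 0.3 -0.9 -2.6] w 65.0 g 67.3 q [-0.01  0.7   0.68  1.78 -0.57  0.86 -0.53]
shift cm [ -3.28 -12.59  -2.84] rot [ 1.5000e-03 -1.0000e-03 -1.3004e+00]
```

View pics/c3.png

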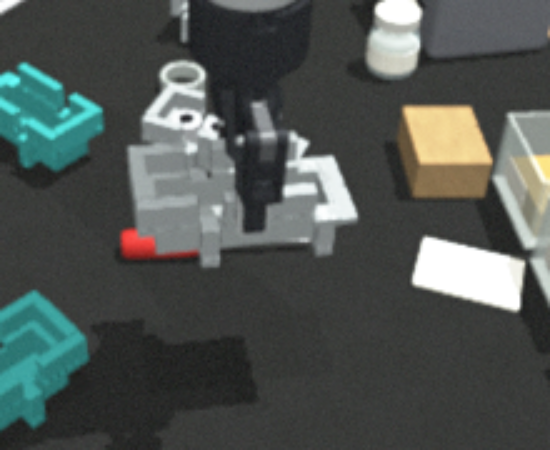

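The side view shows the tote held level, underside at about z 145, clear of the table. Now I'll carry it over with a +148° turn in three parts.

```bash
python3 go.py 515 -175 180 55
```

```text
at 6.6 [ 524.8 -257.2  171.7] [ 1.7997e+02 -9.0000e-02  5.5000e+00] F [ 0.3 -0.9 -2.6] w 65.0 g 67.3 q [-0.01  0.7   0.68  1.78 -0.57  0.86 -0.53]
shift cm [-0.19 -8.27 -0.84] rot [ 0.0012 -0.0012 -0.864 ]
```

step_arm:
  commands: [0,-0.4,-0.1,0,0,-0.045,0,0,-1.2,-0.2,0,0,-0.13,0,0,-2.1,-0.3,0,0,-0.22,0,0,-3,-0.4,0,0,-0.31,0,0,-3.9,-0.5,0,0,-0.4,0,-0.1,-4.8,-0.6,0,0,-0.49,0,-0.1,-5.7,-0.7,0,0,-0.58,0,-0.1,-6.6,-0.8,0,0,-0.67,0,-0.2,-7.5,-0.8,0,0,-0.77,0,-0.2,-8.3,-0.8,0,0,-0.865,0]

```text
clock: 7.6
eef_pos: [513.6, -173.9, 177.5]
tool_rot: [-3.14, 0.001, 0.965]
force: [-1.0, -0.2, -2.5]
width: 65.2
gripper_force: 67.1
```

```bash
python3 go.py 520 -90 180 104
```

```text
at 7.6 [ 513.6 -173.9  177.5] [-1.7988e+02  3.0000e-02  5.5280e+01] F [-1.  -0.2 -2.5] w 65.2 g 67.1 q [-0.02  0.59  0.45  1.88 -0.36  0.76  0.03]
shift cm [ 7.26 -4.25 -0.25] rot [-2.200e-03 -3.000e-04 -8.503e-01]
```

step_arm:
  commands: [0.7,-0.4,0,0,0,-0.085,0,1.4,-0.8,-0.1,0,0,-0.17,0,2.2,-1.3,-0.1,0,0,-0.255,0,2.9,-1.7,-0.1,0,0,-0.34,0,3.6,-2.1,-0.1,0,0,-0.425,0,4.4,-2.5,-0.2,0,0,-0.51,0,5.1,-3,-0.2,0,0,-0.595,0,5.8,-3.4,-0.2,0,0,-0.68,0,6.5,-3.8,-0.2,0,0,-0.765,0,7.3,-4.2,-0.2,0,0,-0.85,0]

```text
clock: 8.6
eef_pos: [521.0, -90.6, 179.4]
tool_rot: [-3.14, -0.001, 1.814]
force: [-0.2, -0.1, -4.3]
width: 64.7
gripper_force: 67.1
```

```bash
python3 go.py 535.2 -9.7 150 153.2
```

```text
at 8.6 [521.  -90.6 179.4] [-1.7988e+02 -4.0000e-02  1.0393e+02] F [-0.2 -0.1 -4.3] w 64.7 g 67.1 q [-0.03  0.54  0.22  1.91 -0.17  0.71  0.53]
shift cm [7.51 3.33 2.94] rot [-0.0017 -0.0015 -0.86  ]
```

step_arm:
  commands: [0.8,0.3,0.3,0,0,-0.09,0,1.6,0.7,0.6,0,0,-0.18,0,2.5,1.1,1,0,0,-0.28,0,3.4,1.5,1.4,0,0,-0.38,0,4.3,1.9,1.8,0,0,-0.48,0,5.2,2.3,2.2,0,0,-0.58,0,6,2.7,2.5,0,0,-0.68,0,6.8,3,2.7,0,0,-0.77,0,7.3,3.2,2.9,0,0,-0.83,0,7.5,3.3,2.9,0,0,-0.86,0]

```text
clock: 9.6
eef_pos: [535.2, -9.6, 150.3]
tool_rot: [-3.141, -0.002, 2.673]
force: [0.2, 0.4, -3.3]
width: 65.3
gripper_force: 67.1
```

step_arm:
  commands: [0,0,0.5,0,0,0,0,0,0,1,0,0,0,0,0,0,1.5,0,0,0,0,0,0,2,0,0,0,0,0,0,2,0,0,0,0,0,0,2,0,0,0,0,0,0,2,0,0,0,0]

```text
clock: 10.3
eef_pos: [536.3, -10.1, 131.5]
tool_rot: [3.141, 0.0, 2.671]
force: [-0.2, 0.2, -2.5]
width: 65.2
gripper_force: 67.1
```

```bash
python3 go.py 535.2 -9.7 86.5 153.2; python3 - <<'E'
from h import *
d=grab('side')
im=d['image'][110:290,170:390,::-1]
cv2.imwrite('pics/c4.png',cv2.resize(im,None,fx=3.3,fy=3.3,interpolation=cv2.INTER_CUBIC))
w=world(d)
R=lambda q:(q[:,:2]-[535.2,-9.7])@np.array([[np.cos(a),-np.sin(a)],[np.sin(a),np.cos(a)]])
a=np.radians(-26.8)
m=(np.hypot(w[...,0]-535,w[...,1]+10)<110)
q=w[m]; l=R(q); z=q[:,2]   # local coords in filled frame
for lo,hi in((15,64),(98,170)):
    k=(z>lo)&(z<hi)&(abs(l[:,0])<95)&(abs(l[:,1])<50)
    L=l[k];print(lo,hi,k.sum(),'x',np.percentile(L[:,0],[0.5,99.5]).round(1),'y',np.percentile(L[:,1],[0.5,99.5]).round(1))
    for x in range(-80,81,20):
        j=abs(L[:,0]-x)<5
        if j.sum()>3: print(x,'near y',np.percentile(L[j][:,1],3).round(1),'z',np.percentile(z[k][j],[2,98]).round(1))
E
```

```text
at 10.3 [536.3 -10.1 131.5] [1.7999e+02 2.0000e-02 1.5302e+02] F [-0.2  0.2 -2.5] w 65.2 g 67.1 q [-0.01  0.61 -0.03  1.93  0.03  0.61  1.04]
shift cm [ 0.12 -0.01  4.5 ] rot [ 0.0002  0.0003 -0.0032]
15 64 1559 x [-70.8  78.3] y [-35.5  33.2]
-60 near y -34.4 z [34.6 60.1]
-40 near y -34.8 z [18.  59.3]
-20 near y -34.1 z [15.2 47.3]
0 near y -34.1 z [17.3 59.8]
20 near y -34.8 z [18.1 60.3]
40 near y -33.8 z [16.4 59.6]
60 near y -34.3 z [16.  34.1]
80 near y -32.2 z [26.4 35. ]
98 170 1638 x [-69.8  79.2] y [-46.3  34.5]
-60 near y -32.6 z [109.  139.4]
-40 near y -33.5 z [107.6 163.7]
-20 near y -33.8 z [110.2 162.2]
0 near y -46.3 z [112.5 167.8]
20 near y -33.6 z [110.5 164.1]
40 near y -33.3 z [108.3 164.6]
60 near y -33.5 z [112.6 164.7]
80 near y -33.1 z [139.3 165.2]
```

View pics/c4.png

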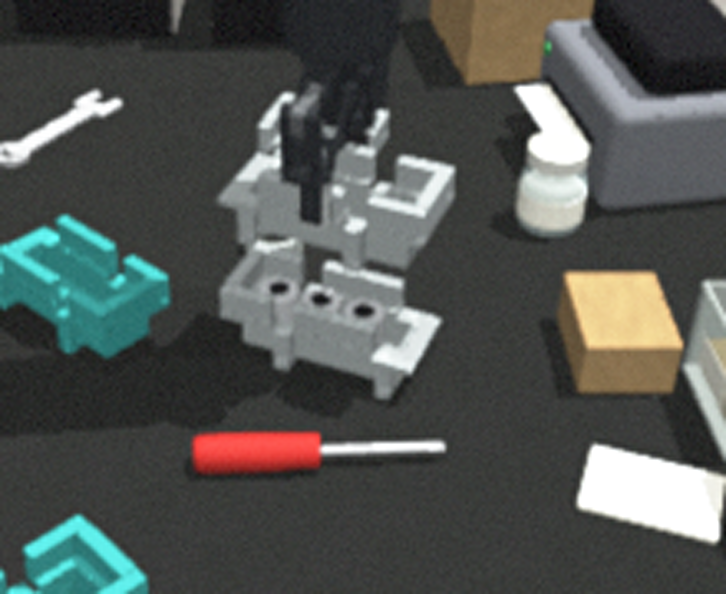

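The side view shows the held tote directly above the filled one, low end over its high end, offset about 1 mm both ways. Lowering it in.

step_arm:
  commands: [0.1,0,0.7,0,0,0,0,0.1,0,1.5,0,0,0,0,0.1,0,2.3,0,0,0,0,0.1,0,3,0,0,0,0,0.1,0,3.5,0,0,0,0,0.1,0,3.8,0,0,0,0,0.1,0,4,0,0,0,0,0.1,0,4.1,0,0,0,0,0.1,0,4.1,0,0,0,0,0.1,0,4.1,0,0,0,0]

```text
clock: 11.35
eef_pos: [535.4, -9.6, 90.5]
tool_rot: [3.141, 0.0, 2.671]
force: [-0.4, 0.2, -2.7]
width: 65.1
gripper_force: 67.2
```

step_arm:
  commands: [0,0,0.1,0,0,0,0,0,0,0.2,0,0,0,0,0,0,0.3,0,0,0,0,0,0,0.3,0,0,0,0,0,0,0.3,0,0,0,0]

```text
clock: 11.85
eef_pos: [535.1, -9.6, 87.3]
tool_rot: [-3.142, -0.0, 2.671]
force: [0.5, 0.4, -2.2]
width: 65.1
gripper_force: 67.2
```

step_arm:
  commands: [0,0,0.05,0,0,0,0,0,0,0.1,0,0,0,0,0,0,0.1,0,0,0,0,0,0,0.1,0,0,0,0]

```text
clock: 12.25
eef_pos: [535.3, -9.6, 86.4]
tool_rot: [3.141, 0.0, 2.671]
force: [-0.3, 0.1, -1.6]
width: 64.8
gripper_force: 67.3
```

step_arm:
  commands: [0,0,0.05,0,0,0,0,0,0,0.1,0,0,0,0,0,0,0.1,0,0,0,0,0,0,0.1,0,0,0,0]

```text
clock: 12.65
eef_pos: [535.3, -9.7, 86.3]
tool_rot: [3.141, 0.0, 2.671]
force: [-2.1, -0.2, 7.8]
width: 65.0
gripper_force: 68.6
```

Contact made: upward force of 8 N at the expected height. Releasing.

step_arm:
  commands: [0,0,0,0,0,0,0.85,0,0,0,0,0,0,1,0,0,0,0,0,0,1,0,0,0,0,0,0,1,0,0,0,0,0,0,1,0,0,0,0,0,0,1,0,0,0,0,0,0,1]

```text
clock: 13.35
eef_pos: [535.2, -9.7, 85.2]
tool_rot: [-3.142, -0.0, 2.671]
force: [0.1, 0.3, 0.3]
width: 85.0
gripper_force: 0.0
```

step_arm:
  commands: [0,0,-0.5,0,0,0,1,0,0,-1.5,0,0,0,1,0,0,-3,0,0,0,1,0,0,-5,0,0,0,1,0,0,-7,0,0,0,1,0,0,-9,0,0,0,1,0,0,-11,0,0,0,1,0,0,-12.5,0,0,0,1,0,0,-13,0,0,0,1,0,0,-13,0,0,0,1]

```text
clock: 14.35
eef_pos: [535.7, -9.7, 216.4]
tool_rot: [3.141, 0.002, 2.671]
force: [-0.9, -0.2, -0.7]
width: 85.8
gripper_force: 0.0
```

```bash
python3 go.py 535.2 -9.7 220 153.2; python3 - <<'E'
from h import *
d=grab('side')
im=d['image'][110:290,170:390,::-1]
cv2.imwrite('pics/c5.png',cv2.resize(im,None,fx=3.3,fy=3.3,interpolation=cv2.INTER_CUBIC))
w=world(d)
a=np.radians(-26.8)
m=(np.hypot(w[...,0]-535,w[...,1]+10)<110)
q=w[m]; l=(q[:,:2]-[535.2,-9.7])@np.array([[np.cos(a),-np.sin(a)],[np.sin(a),np.cos(a)]]); z=q[:,2]
for lo,hi in((15,58),(66,130)):
    k=(z>lo)&(z<hi)&(abs(l[:,0])<95)&(abs(l[:,1])<50);L=l[k]
    print(lo,'x',np.percentile(L[:,0],[0.5,99.5]).round(1),'y',np.percentile(L[:,1],[0.5,99.5]).round(1))
    for x in range(-60,81,20):
        j=abs(L[:,0]-x)<5
        print(x,'near y',np.percentile(L[j][:,1],3).round(1),'z',np.percentile(z[k][j],[2,98]).round(1))
E
```

```text
at 14.35 [535.7  -9.7 216.4] [1.7994e+02 1.1000e-01 1.5302e+02] F [-0.9 -0.2 -0.7] w 85.8 g 0.0 q [-0.01  0.48 -0.03  1.86  0.02  0.8   1.04]
shift cm [ 0.04 -0.02 -0.36] rot [ 0.001   0.0019 -0.0031]
15 x [-70.1  78.7] y [-35.3  32.2]
-60 near y -34.4 z [17.2 57.1]
-40 near y -35.0 z [18.4 57.3]
-20 near y -33.6 z [15.8 47.7]
0 near y -34.4 z [16.2 57.4]
20 near y -33.9 z [15.4 57.3]
40 near y -33.8 z [16.1 57.4]
60 near y -33.8 z [16.6 34.6]
80 near y -32.7 z [28.4 34.6]
66 x [-69.6  78.3] y [-34.8  32.9]
-60 near y -33.6 z [70.9 94. ]
-40 near y -33.9 z [ 68.2 119. ]
-20 near y -33.4 z [ 67.9 119.8]
0 near y -33.8 z [ 68.9 119.8]
20 near y -33.4 z [ 69.5 118.4]
40 near y -33.9 z [ 67.  119.3]
60 near y -33.7 z [ 68.  119.4]
80 near y -32.7 z [ 94.2 120.1]
```

View pics/c5.png

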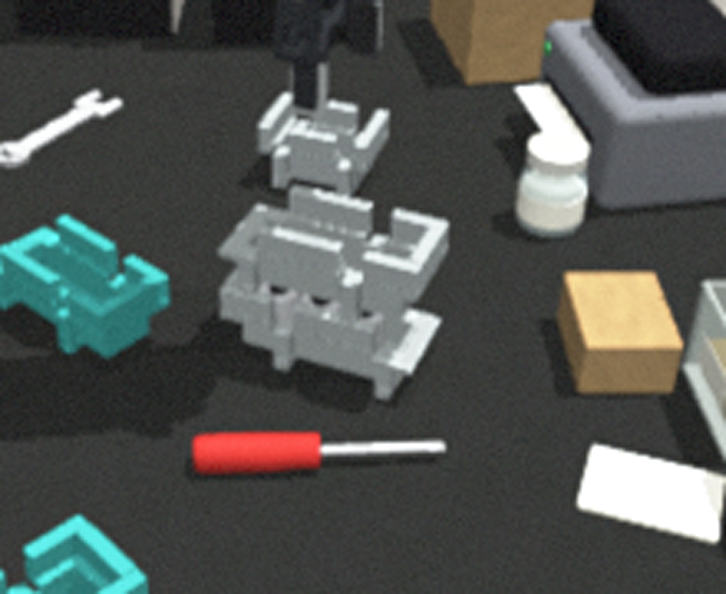

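The side view shows the empty tote stacked level on the rims, top at z 120 and lined up within 1 mm. Its low end is over the filled tote's high end, and the other totes haven't moved.

```bash
python3 -c "from cell import ctrl; print(ctrl.finish_job())"
```

```text
the job is handed in; nothing more can be done
None
```

The empty tote stands on the filled tote's rim, turned end for end, level and lined up to within about 1 mm; it has been let go and the job was handed in after about 14.4 s on the robot's clock.

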